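# Look in on a print in a split-back printing frame

## Task

The contact printing frame lies glass down on the bench and the printer wants to check how far the print has come. Swing the steel pressure bar of the far half of the frame's back out from under its two brass keepers until it meets its stop pin, then raise that half by its wooden knob to 45 degrees, without letting it drop back, and keep holding it there: finish while still gripping the knob. Leave the near half clamped, so the print stays in register, and do not disturb the bottle, jar, beaker and brush around the frame.

Things in the scene. Friction and masses are not known exactly. Their poses are not given: they have to be found in the camera images.
- frame: Brown wooden contact printing frame, 306 mm (x) by 254 mm (y), rails 24 mm wide and 32 mm high, lying on the bench; it does not slide. Origin: centre of its underside; x points from the near to the far half of its back (away from the robot, turned up to 21 degrees), z up. The back between the rails: two pale wooden halves hinged to each other, their top faces 23 mm above the bench.
- hinge_mid (a point): Middle of the hinge line between the two halves, at the frame's centre, level with their top faces, 23 mm above the bench. The hinge axis runs along the frame's y through this point.
- far_back (a joint): Angle of the far half (126 mm in x, 202 mm in y, 8 mm thick), rad: 0 shut, 0.785 at 45 degrees, stops at 1.75. Its far edge rises about the hinge line, its top face turning towards the robot. It weighs 0.2 to 0.5 kg in all and falls shut if let go. It cannot be raised while its bar is under the keepers.
- far_knob (a point): Dark wooden knob of the far half (solids far_back_c2 to c4): round head 26 mm in diameter, 16 mm high, on a 16 mm neck; it can turn between the fingers as the half tilts. This point is at mid-head on its axis, 20 mm above the top face, 108 mm from the hinge line along the frame's x; knob top 30 mm above the top face. Far rail's inner side 8 mm beyond the head; free along y.
- far_bar (a joint): Angle of the far half's pressure bar, rad: 0 square across the frame (clamped), clear of the keepers from 0.27, against its small brass stop pin (9 mm high, beside the pivot) at 0.56. Turns only anticlockwise seen from above, against a steady friction of 0.14 N m (2 N at the stud); stays where it is left. Starts at 0 to 0.1.
- far_bar_pivot (a point): Pivot rivet of the far bar, 62 mm from the hinge line, on the frame's middle line. The bar: steel strip 197 mm long, 18 mm wide, 3 mm thick, upper side 5 to 8 mm above the half's top face, its ends under two brass keepers on the side rails (24 mm wide, reaching in 15 mm, tops 12 mm above the half's top face).
- far_stud (a point): Middle of the black thumb stud on the far bar: upright cylinder 12 mm in diameter, 65 mm from the pivot on the arm towards the frame's +y (left seen from the robot). Its top is 27 mm, this point 16.5 mm above the half's top face. Freeing the bar moves it towards the hinge line (towards the robot) and a little inwards.
- near_back (a joint): Angle of the near half of the back, rad, 0 shut. Leave alone.
- near_bar (a joint): Angle of the near half's pressure bar, rad, 0 clamped (starts at 0 to 0.06). Leave alone. This half is the far one turned half round about the frame's centre, so its stud is on the right.
- amber_bottle: Bystander: amber bottle, white cap, 62 mm in diameter, 125 mm tall, origin at the centre of its underside. It, the jar and the beaker stand beside the frame, some 215 mm to either side of its middle line, and swap places.
- black_jar: Bystander: black jar, 72 mm in diameter, 82 mm tall, origin at the centre of its underside.
- beaker: Bystander: glass beaker, 74 mm in diameter, 88 mm tall, origin at the centre of its underside.
- coating_brush: Bystander: flat wooden coating brush, about 190 mm long and 52 mm wide, lying beyond the far rail; origin at its middle.

How it is judged:
By the outcome, as a careful person would: the job done as asked, in the order asked, and still so for the second after the job is handed in, while the arm keeps its last pose, push and grip.
It also fails if it takes over 48 s, if anything falls off the work surface, if the arm or the gripper's body presses on something with over 40 N, if the wrist force passes 120 N, or if a joint passes its speed limit or range.

## Robot

A 7-joint arm with a two-finger parallel gripper is mounted at the origin on the work surface. World frame = base frame: x ahead of the robot, y to its left, z up, the work surface at z = 0. Lengths are in mm, angles in rad, forces in N, time in s.
With the tool pointing down it reaches from about 425 to 950 mm from the base axis. Payload 4.7 kg.
Tool frame: the origin (TCP) lies at the centre of the arm's flange, where the gripper is bolted on; the fingertips stand 182 mm ahead of it and the grasp point (between the pads) lies 164 mm ahead of it; z points along the fingers, y is the direction in which the jaws open and shut (so a half turn about z gives the same grasp; the last joint's range is limited). The gripper opens to 87 mm and grips with 3 to 60 N. Pads are 19 mm wide; open, the fingers measure 117 mm over their backs; the gripper's body (75 mm by 190 mm) begins 51 mm behind the grasp point.
Start: joints at [1.246, 0.469, -0.049, 1.532, 0.024, 1.141, -0.082], TCP at [196.802, -645.678, 404.773] pointing down, gripper open.
Joint ranges: [-2.59, 2.59], [-0.33, 1.99], [-1.39, 1.29], [0.1, 2.45], [-1.04, 4.18], [0.21, 1.99], [-2.66, 2.66]. Speed limits (rad/s): [2.57, 2.57, 3.14, 3.14, 3.14, 3.14, 3.14].

## Interface

Orientations are given as a unit quaternion [w, x, y, z].
In Python, from bench import manip gives the robot as it stands. The module is installed in compiled form; this text tells all that it offers. Calls block until the motion is done:
- manip.move_pose(position, orientation): joint-space move of the TCP to a pose.
- manip.movel(position, feed=150, frame=None): straight line of the TCP; frame=None keeps the orientation; feed is the mean speed in mm/s.
- manip.move_joints(angles): joint-space move.
- manip.open() and manip.close_gripper(force=None): open the fingers fully, or close them until they stop; force is the grip in N (None keeps the last).
- manip.dwell(seconds).
- manip.solve_ik(position, orientation): joint angles nearest the present ones, or None.
- manip.read_state(): the state.
- manip.capture(name): name is "scene" or "top" or "wrist"; returns a dict with "color" (480x640x3 uint8, blue, green, red), "K" (3x3 intrinsics, pixels), "world_from_camera" (4x4, takes a point from camera to world coordinates); the wrist camera has in their place "mount" (4x4, takes a point from camera to tool coordinates, whose origin is the TCP and whose axes are the flange's). Camera axes: x right, y down, z forward; pixel columns grow to the right and rows downward; lengths in mm; the calibration is good to about 2 mm. A picture is of the moment at which its call begins: read the wrist's pose just before it. There is no depth.
A pose or a line that the arm cannot do raises manip.IKError and nothing moves.
- manip.sign_off(): hands the job in, once; it reports no verdict.
The state is a dict: "time_s": time; "qpos": joint angles; "joint_vel": joint speeds; "effort": joint torques, N m; "position": TCP position; "orientation": TCP orientation; "wrist_force": force on the tool from outside, world axes, zero at the start; "ft_torque": the same for the moment, N m; "opening": finger opening in mm.
Only numpy, scipy, OpenCV 4.12 (cv2) and the standard library are available. Lean on these libraries where they do the work, as an engineer would, in place of code of your own. Each camera call takes 0.05 s, during which the arm holds its last target.

## Working session

There is one attempt and no reset: what is moved stays moved. The work goes in short steps, each a Python script; the robot and the scene stay as the last script left them, time stands still between calls to the robot, and variables do not carry over. Pictures are saved under pics/ and viewed, and the job is handed in when it is done.

```bash
mkdir -p pics; ls; python3 - <<'E'
from bench import manip
import cv2
s=manip.read_state();print(s)
for n in("scene","top"):
    c=manip.capture(n);cv2.imwrite(f"pics/{n}0.png",c["color"]);print(n,c["K"],c["world_from_camera"])
c=manip.capture("wrist");print(c["K"],c["mount"])
E
```

```text
pics
{'time_s': 0.0, 'qpos': array([ 1.24607157,  0.4694197 , -0.04859085,  1.53369629,  0.02414577,
        1.1410072 , -0.08232774]), 'joint_vel': array([ 0.00092891, -0.00141505, -0.00032889,  0.00046877,  0.00157761,
        0.00107378,  0.00095301]), 'effort': array([-1.36087750e-03, -5.07976127e+01, -8.15698109e-02, -2.36151356e+01,
       -6.12877356e-02,  3.77844984e-02,  1.91989757e-04]), 'position': array([ 196.72332722, -645.43466033,  403.71275856]), 'orientation': array([-9.50902887e-04,  9.89078997e-01,  1.47383151e-01, -2.00163206e-04]), 'wrist_force': array([ 1.13107024, -0.06909218,  0.17723509]), 'ft_torque': array([-0.00409738,  0.04346484,  0.03844681]), 'opening': 86.93413877390088}
scene [[467.81482943   0.         326.35461856]
 [  0.         467.81482943 241.295692  ]
 [  0.           0.           1.        ]] [[ 2.31674296e-01  8.37620829e-01 -4.94690173e-01  1.00509189e+03]
 [ 9.72792379e-01 -1.98741623e-01  1.19066176e-01 -4.73189616e+01]
 [ 1.41678119e-03 -5.08815403e-01 -8.60874485e-01  8.38999562e+02]
 [ 0.00000000e+00  0.00000000e+00  0.00000000e+00  1.00000000e+00]]
top [[439.81312785   0.         311.34843978]
 [  0.         439.81312785 235.7146005 ]
 [  0.           0.           1.        ]] [[ 1.29901754e-01 -9.68935376e-01  2.10451353e-01  3.67085459e+02]
 [-9.91507366e-01 -1.28270789e-01  2.14417307e-02  5.07861701e+01]
 [ 6.21910968e-03 -2.11449385e-01 -9.77369163e-01  9.75932235e+02]
 [ 0.00000000e+00  0.00000000e+00  0.00000000e+00  1.00000000e+00]]
[[346.40783821   0.         317.87742091]
 [  0.         346.40783821 243.42300236]
 [  0.           0.           1.        ]] [[-1.23391008e-03 -9.62604892e-01 -2.70906441e-01  7.40915435e+01]
 [ 9.99999235e-01 -1.16466995e-03 -4.16350920e-04 -3.04702129e-01]
 [ 8.52648424e-05 -2.70906747e-01  9.62605593e-01  2.05375895e+01]
 [ 0.00000000e+00  0.00000000e+00  0.00000000e+00  1.00000000e+00]]
```

View pics/scene0.png

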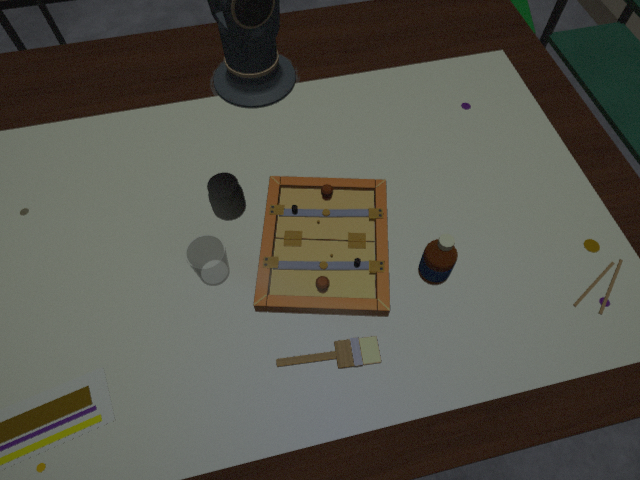

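View pics/top0.png

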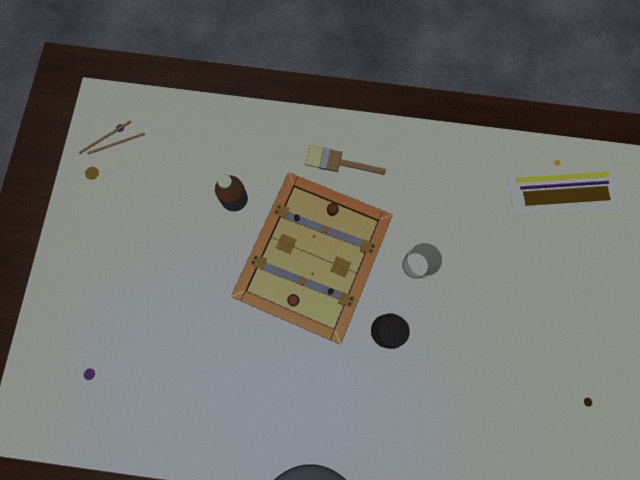

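The scene camera looks back toward the robot. The far knob is at about (322,284) and the far stud at about (357,262). In the top view they are at (333,209) and (297,218). Next I'll enlarge the crops to get better pixel positions.

```bash
python3 - <<'E'
import cv2,numpy as np
a=cv2.imread("pics/scene0.png")[165:325,240:400];b=cv2.imread("pics/top0.png")[165:350,225:400]
for n,i in(("s",a),("t",b)):
    i=np.clip(i.astype(float)*1.7,0,255).astype(np.uint8)
    cv2.imwrite(f"pics/{n}_crop.png",cv2.resize(i,None,fx=3.2,fy=3.2,interpolation=cv2.INTER_CUBIC))
E
```

```text
(no output)
```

View pics/s_crop.png

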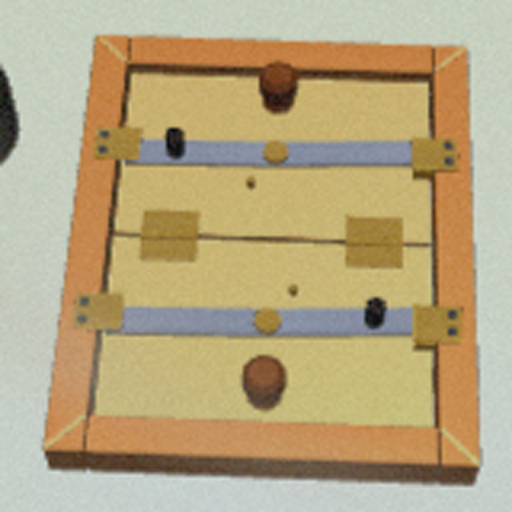

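View pics/t_crop.png

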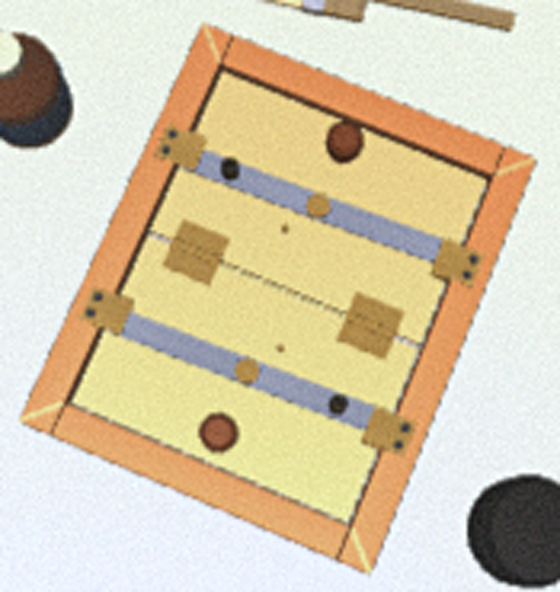

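```bash
cat > h.py <<'E'
import numpy as np,cv2
from scipy.spatial.transform import Rotation as R
def rays(px,K,T):
    px=np.atleast_2d(px).astype(float)
    d=np.c_[(px[:,0]-K[0,2])/K[0,0],(px[:,1]-K[1,2])/K[1,1],np.ones(len(px))]
    return T[:3,3],(d@T[:3,:3].T)
def plane(px,K,T,z):
    o,d=rays(px,K,T); return o+d*((z-o[2])/d[:,2])[:,None]
def tri(views):
    A=np.zeros((3,3));b=np.zeros(3);L=[]
    for px,K,T in views:
        o,d=rays(px,K,T);d=d[0]/np.linalg.norm(d[0]);P=np.eye(3)-np.outer(d,d);A+=P;b+=P@o;L.append((o,P))
    x=np.linalg.solve(A,b);return x,[round(float(np.linalg.norm(P@(x-o))),2) for o,P in L]
def tool_T(s):
    q=s["orientation"];T=np.eye(4);T[:3,:3]=R.from_quat([q[1],q[2],q[3],q[0]]).as_matrix();T[:3,3]=s["position"];return T
def down(yaw,tilt=0,axis=None):
    """tool z down, tool y (jaws) at world yaw; optional extra world-rotation"""
    y=np.array([np.cos(yaw),np.sin(yaw),0]);z=np.array([0,0,-1.]);x=np.cross(y,z)
    M=np.c_[x,y,z]
    if tilt: M=R.from_rotvec(np.array(axis)*tilt).as_matrix()@M
    q=R.from_matrix(M).as_quat();return M,np.array([q[3],q[0],q[1],q[2]])
E
python3 - <<'E'
from h import *
from bench import manip
S=manip.capture("scene");T=manip.capture("top")
sv=lambda p:(np.array(p)/3.2+[240,165]-.34,S["K"],S["world_from_camera"])
tv=lambda p:(np.array(p)/3.2+[225,165]-.34,T["K"],T["world_from_camera"])
P={"cFL":((467,460),(205,24)),"cFL2":((478,466),(205,24)),"cFR":((47,452),(537,160)),"cNR":((97,37),(371,573)),"cNL":((467,47),(22,420)),
"knobhead":((264,375),(345,141)),"studtop":((375,303),(229,164)),"pivot":((267,321),(318,206)),"nknob":((279,78),(218,430)),"nstud":((175,133),(339,402)),"npivot":((276,152),(247,371))}
for k,(s,t) in P.items():
    x,e=tri([sv(s),tv(t)]);print(k,x.round(1),e)
c=np.array([plane(*tv(P[k][1]),32)[0] for k in("cFL2","cFR","cNR","cNL")]);print("top",c.round(1),c.mean(0))
c2=np.array([plane(*sv(P[k][0]),32)[0] for k in("cFL2","cFR","cNR","cNL")]);print("sc",c2.round(1),c2.mean(0))
for q in(c,c2):
    print("yaw",[np.degrees(np.arctan2(*(v[1::-1]))) for v in(q[0]-q[3],q[1]-q[2])],np.linalg.norm(q[0]-q[3]),np.linalg.norm(q[0]-q[1]))
# bystanders rough
E
```

```text
cFL [708.1 139.   35. ] [2.22, 2.22]
cFL2 [710.8 142.4  29.5] [0.69, 0.69]
cFR [643.1 -99.9  26.8] [1.9, 1.9]
cNR [349.9 -18.1  29.1] [1.03, 1.03]
cNL [418.3 224.6  31.3] [1.48, 1.48]
knobhead [633.5  33.7  46.3] [0.56, 0.56]
studtop [605.3 109.1  52. ] [0.18, 0.18]
pivot [589.9  46.   28.1] [0.24, 0.24]
nknob [427.3  92.2  49. ] [0.24, 0.24]
nstud [455.6  16.6  50.6] [0.71, 0.71]
npivot [470.3  79.6  28.6] [0.62, 0.62]
top [[ 709.7  141.5   32. ]
 [ 641.4 -101.    32. ]
 [ 349.8  -18.9   32. ]
 [ 417.9  223.    32. ]] [529.71473252  61.1473239   32.        ]
sc [[711.8 142.5  32. ]
 [645.8 -97.7  32. ]
 [352.4 -17.2  32. ]
 [418.9 225.9  32. ]] [532.22015011  63.37156751  32.        ]
yaw [np.float64(-15.615581122090623), np.float64(-15.706598707529599)] 302.9605311544983 251.84547714501457
yaw [np.float64(-15.892837160707373), np.float64(-15.334995284440364)] 304.51257221965227 249.06807135640904
```

```bash
cat >> h.py <<'E'
YAW=np.radians(-15.6);C=np.array([531.,62.4,23.])
def W(x,y,h):  # frame coords, h above half's top
    c,s=np.cos(YAW),np.sin(YAW);return C+[c*x-s*y,s*x+c*y,h]
E
python3 - <<'E'
from h import *
from bench import manip
s=manip.read_state()
for k in(0,np.pi):
    for nm,p,y in(("stud",W(62,65,20),YAW+k),("view",W(80,30,150),YAW+k),("knob",W(108,0,22),YAW+np.pi/2+k)):
        M,q=down(y);print(k,nm,manip.solve_ik(p-164*M[:,2],q))
    for t in(.4,.785):
        ax=[-np.sin(YAW),np.cos(YAW),0]
        # far edge rises: rotation about -y
        M,q=down(YAW+np.pi/2+k,-t,ax)
        p=W(108*np.cos(t)-22*np.sin(t),0,108*np.sin(t)+22*np.cos(t));print(t,M[:,2].round(2),manip.solve_ik(p-164*M[:,2],q))
E
```

```text
0 stud [ 0.20345035  0.69458625 -0.63165286  1.80614253  0.54268722  0.82100697
 -0.97088588]
0 view [ 0.3360086   0.54844159 -0.72689045  1.71093683  0.41304777  1.04146216
 -0.80322952]
0 knob [ 0.44034656  0.78611221 -0.82702906  1.75302527  0.70818758  0.92827228
  0.60981259]
0.4 [ 0.38 -0.1  -0.92] [ 0.09440582  0.47687521 -0.3911324   2.05742083  0.95663531  0.44892547
  0.23434278]
0.785 [ 0.68 -0.19 -0.71] [ 0.44029373  0.59967128 -0.99102691  2.29510641  1.92375047  0.92698452
 -0.67655857]
3.141592653589793 stud [ 0.50755502  0.97322544 -1.18669032  1.78948964  1.00940305  1.13240991
  1.83530533]
3.141592653589793 view [ 0.57925438  0.7503925  -1.17946908  1.69809717  0.73848365  1.21231573
  2.08225152]
3.141592653589793 knob [ 0.1159134   0.6465185  -0.32926346  1.77295014  0.28394101  0.76886344
 -2.20015904]
0.4 [ 0.38 -0.1  -0.92] [-0.26852932  0.44474586  0.0637704   2.07863273  0.54575679  0.30448236
 -2.55581438]
0.785 [ 0.68 -0.19 -0.71] [-0.47833059  0.38827823  0.13818167  2.34311564  2.1276194   0.45716772
  2.02974421]
```

```bash
python3 - <<'E'
from h import *
from bench import manip
import pickle
out=[]
M,q=down(YAW)
for i,(x,y) in enumerate(((70,0),(70,70))):
    p=W(x,y,150)-164*M[:,2]
    if i==0: manip.move_pose(p,q)
    else: manip.movel(p,feed=200)
    s=manip.read_state();c=manip.capture("wrist")
    out.append((c["K"],tool_T(s)@c["mount"]));cv2.imwrite(f"pics/w{i}.png",c["color"]);print(s["time_s"],s["position"]-p,s["wrist_force"])
pickle.dump(out,open("w.pkl","wb"))
E
```

```text
3.0667 [ 0.23197912 -1.23105498 -0.09524863] [0.00863787 0.03899802 0.49436085]
3.6167 [-0.00091915  0.06543027 -0.20147589] [-0.68621243 -0.23373681  0.69422356]
```

View pics/w0.png

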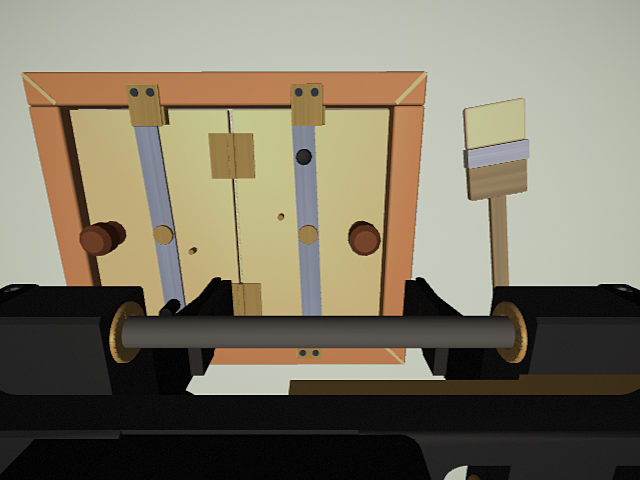

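View pics/w1.png

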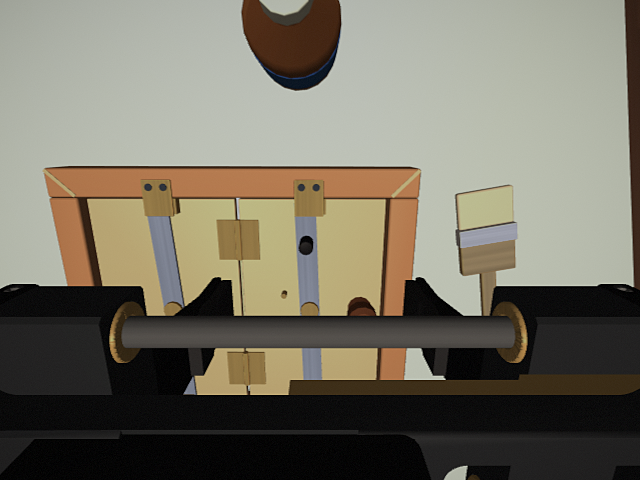

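```bash
python3 - <<'E'
import cv2,numpy as np
a=cv2.imread("pics/w0.png")[70:260,280:420];b=cv2.imread("pics/w1.png")[160:330,280:420]
f=lambda i:cv2.resize(np.clip(i.astype(float)*2,0,255).astype(np.uint8),(560,i.shape[0]*4),interpolation=cv2.INTER_CUBIC)
A=f(a)[:600];cv2.imwrite("pics/w0c.png",f(a)[200:]);cv2.imwrite("pics/w1c.png",f(b)[:600])
E
```

```text
(no output)
```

View pics/w0c.png

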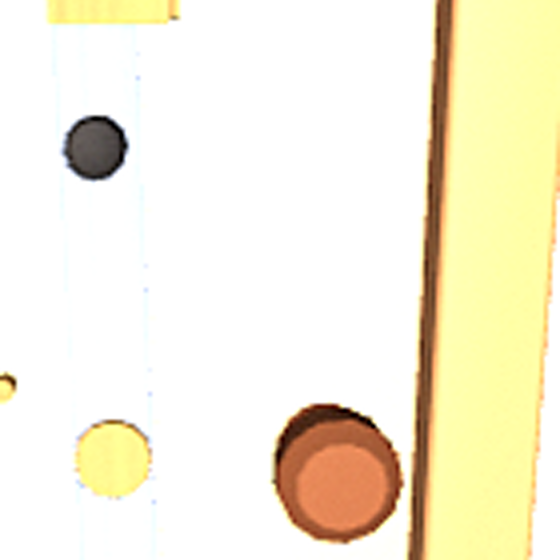

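View pics/w1c.png

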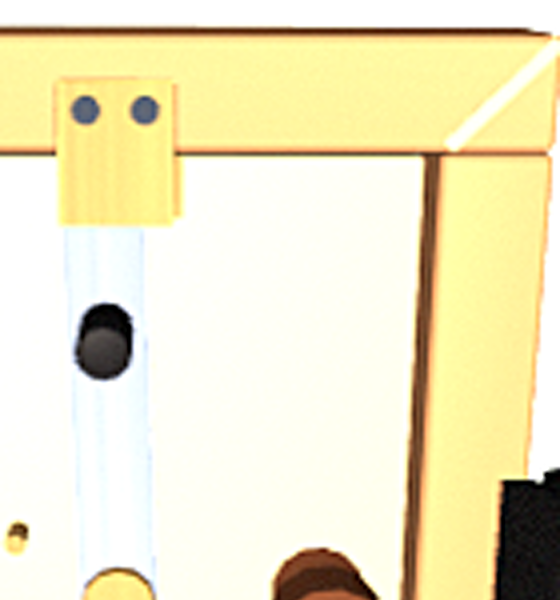

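```bash
python3 - <<'E'
from h import *
import pickle
w=pickle.load(open("w.pkl","rb"))
a=lambda u,v:((280+u/4-.4,120+v/4-.4),)+w[0]
b=lambda u,v:((280+u/4-.4,160+v/4-.4),)+w[1]
print("stud tri",tri([a(96,148),b(104,352)]), plane(*a(96,148),50),plane(*b(104,352),50))
print("knob z53",plane(*a(343,483),53)); print("pivot z31",plane(*a(113,459),31))
c=np.array([plane(p,*w[1],32)[0] for p in((420,169),(45,170))]);print(c,np.degrees(np.arctan2(*(c[0]-c[1])[1::-1])),np.linalg.norm(c[0]-c[1]))
from bench import manip
S=manip.capture("scene");T=manip.capture("top")
s=(np.array((264,370))/3.2+[240,165]-.34,S["K"],S["world_from_camera"])
t=(np.array((345,139))/3.2+[225,165]-.34,T["K"],T["world_from_camera"])
print("knobtop tri w+scene",tri([a(343,483),s]),tri([a(343,483),s,t]))
k=plane(*a(343,483),53)[0];p=plane(*a(113,459),31)[0];print("pred yaw",np.degrees(np.arctan2(*(k-p)[1::-1])),np.linalg.norm((k-p)[:2]))
print("pred",W(62,65,27),W(108,0,30),W(62,0,8))
E
```

```text
stud tri (array([606.14119394, 109.35719576,  48.71189981]), [0.04, 0.04]) [[606.23615311 109.37034592  50.        ]] [[606.25391447 109.72005156  50.        ]]
knob z53 [[635.08001737  34.760843    53.        ]]
pivot z31 [[590.70440916  46.56928158  31.        ]]
[[711.08907538 143.26329697  32.        ]
 [420.46340356 223.76336333  32.        ]] -15.482137436349259 301.5684695076501
knobtop tri w+scene (array([634.6317512 ,  34.62700342,  54.31959495]), [0.63, 0.63]) (array([633.86960864,  34.09209693,  52.30666229]), [1.33, 0.61, 1.04])
pred yaw -14.901208417832857 45.91986308613048
pred [608.19586748 108.33253796  50.        ] [635.02155721  33.35665937  53.        ] [590.71607914  45.72697112  31.        ]
```

```bash
sed -i 's/531.,62.4/531.,63.2/;s/-15.6)/-15.5)/' h.py; python3 - <<'E'
from h import *
from bench import manip
M,q=down(YAW)
off=-164*M[:,2]
p=np.array([606.2,109.5,0])
P=lambda h:np.array([p[0],p[1],23+h])+off
manip.movel(P(80),feed=200)
s=manip.read_state();print(s["time_s"],s["position"]-P(80),s["wrist_force"])
manip.movel(P(29),feed=100)
s=manip.read_state();f0=s["wrist_force"];print(s["time_s"],s["position"]-P(29),f0)
manip.close_gripper(12)
s=manip.read_state();print(s["time_s"],s["opening"],s["wrist_force"]-f0,s["position"]-P(29))
E
```

```text
4.275 [ 0.41506918 -0.37685657  0.44405694] [0.05020923 0.43687336 0.19841336]
4.9333 [0.19626254 0.28004435 0.15255467] [-0.45874239  0.42530743  0.89473652]
6.1333 11.168552461260504 [ 0.40858236 -0.92190725 -0.90144597] [ 0.02259559  0.00939768 -0.03046445]
```

```bash
python3 - <<'E'
from h import *
from bench import manip
M,q=down(YAW);off=-164*M[:,2]
piv=W(62,0,0)[:2];e=np.array([606.2,109.5])-piv
ey=np.array([-np.sin(YAW),np.cos(YAW)]);ex=np.array([np.cos(YAW),np.sin(YAW)])
r=np.linalg.norm(e);th0=np.arctan2(-(e@ex),e@ey);print(r,th0)
f0=manip.read_state()["wrist_force"]
def go(th):
    d=-np.sin(th)*ex+np.cos(th)*ey
    t=piv+r*d
    manip.movel(np.r_[t,23+29]+off,feed=60)
    manip.dwell(.05)
    s=manip.read_state();g=s["position"][:2]-piv
    tan=-np.cos(th)*ex-np.sin(th)*ey
    f=(s["wrist_force"]-f0)[:2];a=np.arctan2(-(g@ex),g@ey)
    print(round(s["time_s"],2),round(th,3),"act",round(a,3),"ftan",round(f@tan,2),"frad",round(f@d,2),"fz",round(s["wrist_force"][2]-f0[2],2),round(s["opening"],2))
    return f@tan
for th in np.r_[np.arange(th0+.1,.5,.1),.5,.53,.55,.565,.58,.595,.61]:
    if go(th)<-7: break
E
```

```text
64.74054150731767 0.02947771295360185
6.44 0.129 act 0.132 ftan -1.63 frad 1.34 fz -1.89 11.49
6.75 0.229 act 0.233 ftan -0.64 frad 1.53 fz 0.02 11.35
7.06 0.329 act 0.331 ftan -0.29 frad 2.03 fz 2.69 11.31
7.37 0.429 act 0.43 ftan -0.68 frad 2.11 fz 3.68 11.66
7.67 0.5 act 0.5 ftan -2.4 frad 0.62 fz 4.74 11.58
7.97 0.53 act 0.526 ftan -2.94 frad 0.28 fz 4.31 11.63
8.27 0.55 act 0.548 ftan -4.28 frad -0.09 fz 4.62 11.6
8.57 0.565 act 0.561 ftan -5.56 frad -0.01 fz 4.57 11.51
8.87 0.58 act 0.567 ftan -6.38 frad 0.45 fz 3.55 11.77
9.17 0.595 act 0.574 ftan -8.71 frad -0.06 fz 2.16 11.3
```

```bash
python3 - <<'E'
from h import *
from bench import manip
import pickle
M,q=down(YAW);off=-164*M[:,2]
piv=W(62,0,0)[:2];ey=np.array([-np.sin(YAW),np.cos(YAW)]);ex=np.array([np.cos(YAW),np.sin(YAW)])
for th in(.63,.66):
    t=piv+64.7*(-np.sin(th)*ex+np.cos(th)*ey)
    manip.movel(np.r_[t,52]+off,feed=60);manip.dwell(.05)
    s=manip.read_state();g=s["position"][:2]-piv;print(np.arctan2(-(g@ex),g@ey),s["wrist_force"])
manip.open()
p=manip.read_state()["position"];manip.movel(np.r_[p[:2],52+75]+[0,0,164],feed=200)
p=W(62,40,150)+off;manip.movel(p,feed=250);manip.dwell(.1)
s=manip.read_state();c=manip.capture("wrist");print(s["time_s"])
pickle.dump((c["K"],tool_T(s)@c["mount"]),open("w2.pkl","wb"));cv2.imwrite("pics/w2.png",c["color"])
cv2.imwrite("pics/t2.png",manip.capture("top")["color"])
E
```

```text
0.590224305115261 [12.76167218  2.98701822 -2.05279135]
0.6044262213434697 [13.40729693  5.75615779 -1.64721408]
12.175
```

View pics/w2.png

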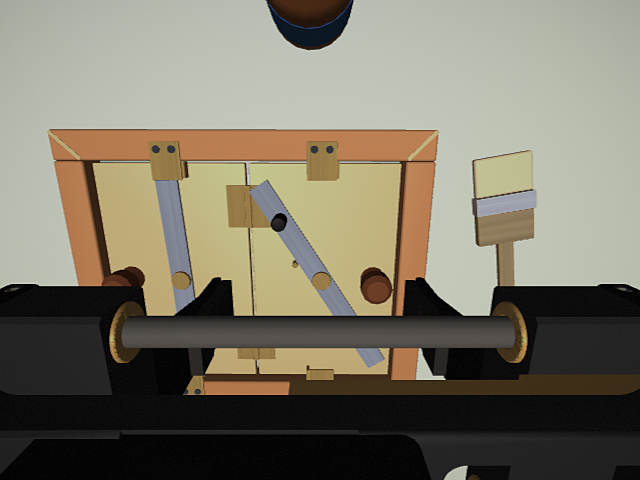

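```bash
python3 - <<'E'
from h import *
from bench import manip
import pickle
w=pickle.load(open("w.pkl","rb"));w2=pickle.load(open("w2.pkl","rb"))
im=cv2.imread("pics/w2.png")[190:310,260:400]
cv2.imwrite("pics/w2c.png",cv2.resize(np.clip(im*2.,0,255).astype(np.uint8),None,fx=5,fy=5,interpolation=cv2.INTER_CUBIC))
k0=(365.4,240.4)
print("knobtop",tri([((365.35,240.35),)+w[0],((375.8,289),)+w2]))
s=plane((279.5,223.5),*w2,50)[0];p=plane((321,281),*w2,31)[0];e=(s-p)[:2];print(s,p,np.linalg.norm(e),"bar",np.arctan2(e[1],e[0])-(YAW+np.pi/2))
ax=[-np.sin(YAW),np.cos(YAW),0]
for f in(0,.5,1):
  for a in(0,.2,.4,.6,.8):
    M,q=down(YAW+np.pi/2,-a*f,ax)
    P=W(108*np.cos(a)-20*np.sin(a),0,108*np.sin(a)+20*np.cos(a))
    print(f,a,np.round(manip.solve_ik(P-170*M[:,2],q),2))
E
```

```text
knobtop (array([635.11945141,  31.68058806,  42.61482609]), [0.61, 0.61])
[574.14908797 109.06002175  50.        ] [590.57386138  46.59146355  31.        ] 64.5917482707003 bar 0.5276353357997059
0 0 [ 0.5   0.83 -0.94  1.75  0.79  0.99  0.55]
0 0.2 [ 0.51  0.8  -0.96  1.75  0.76  1.01  0.56]
0 0.4 [ 0.53  0.77 -0.98  1.76  0.74  1.03  0.57]
0 0.6 [ 0.54  0.73 -1.    1.79  0.71  1.03  0.57]
0 0.8 [ 0.56  0.69 -1.02  1.81  0.69  1.03  0.57]
0.5 0 [ 0.5   0.83 -0.94  1.75  0.79  0.99  0.55]
0.5 0.2 [ 0.5   0.75 -0.92  1.82  0.84  0.9   0.48]
0.5 0.4 [ 0.49  0.66 -0.91  1.91  0.9   0.82  0.4 ]
0.5 0.6 [ 0.46  0.57 -0.88  1.99  0.97  0.73  0.28]
0.5 0.8 [ 0.42  0.48 -0.83  2.08  1.09  0.64  0.13]
1 0 [ 0.5   0.83 -0.94  1.75  0.79  0.99  0.55]
1 0.2 [ 0.47  0.7  -0.88  1.89  0.93  0.8   0.38]
1 0.4 [ 0.38  0.56 -0.77  2.04  1.17  0.63  0.09]
1 0.6 [ 0.24  0.47 -0.65  2.19  1.58  0.57 -0.39]
1 0.8 [ 0.08  0.43 -0.54  2.32  1.97  0.7  -0.86]
```

View pics/w2c.png

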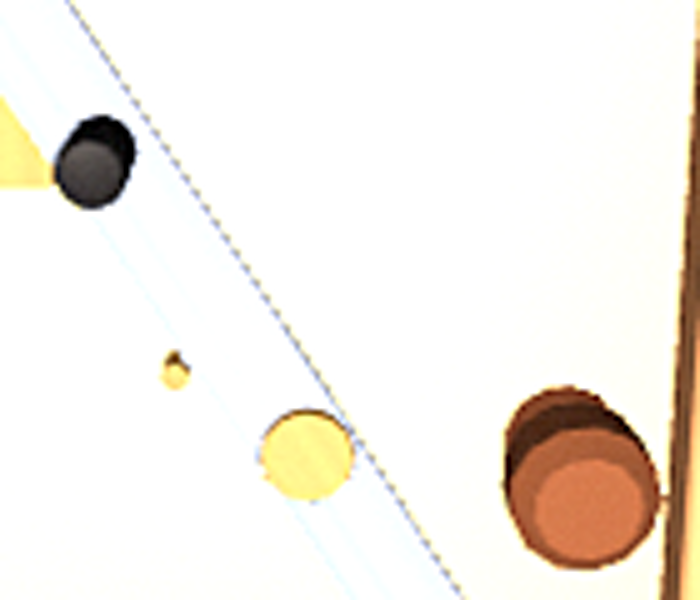

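```bash
python3 - <<'E'
from h import *
import pickle
w=pickle.load(open("w.pkl","rb"));w2=pickle.load(open("w2.pkl","rb"))
im=cv2.imread("pics/w2.png")[205:300,265:345].astype(float)
cv2.imwrite("pics/w2d.png",cv2.resize(np.clip((im-20)*1.15,0,255).astype(np.uint8),None,fx=6,fy=6,interpolation=cv2.INTER_CUBIC))
print("knobtop",tri([((365.35,240.35),)+w[0],((377.4,290),)+w2]),plane((377.4,290),*w2,53))
s=plane((277.9,224.3),*w2,50)[0];p=plane((321.3,280.9),*w2,31)[0];e=(s-p)[:2];print(s,p,np.linalg.norm(e),"bar",np.arctan2(e[1],e[0])-(YAW+np.pi/2))
E
```

```text
knobtop (array([635.24556451,  33.73960081,  49.60079892]), [0.05, 0.05]) [[634.99901341  35.32906841  53.        ]]
[572.75423224 108.7849778   50.        ] [590.85234619  46.61172025  31.        ] 64.75380825406931 bar 0.5537900937109455
```

View pics/w2d.png

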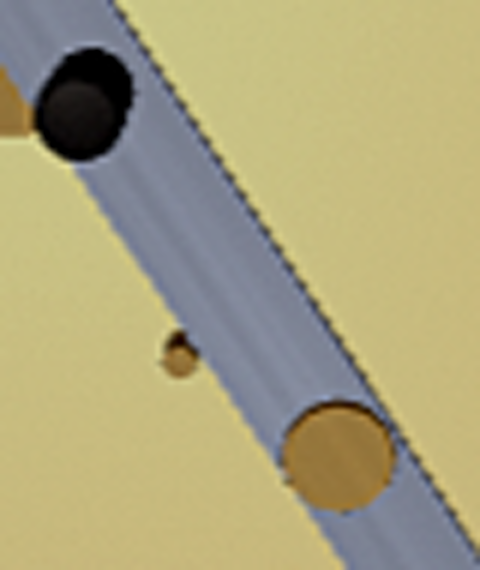

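The bar's edge touches the pin at about (295,264) in w2, and the measured angle is 0.55, so the bar is against its stop. The knob axis is at about (635, 34.8), with its top at about z 50–53. Next I'll grip the knob.

```bash
sed -i 's/531.,63.2/531.,63.6/' h.py; python3 - <<'E'
from h import *
from bench import manip
M,q=down(YAW+np.pi/2);off=-164*M[:,2]
manip.move_pose(W(108,0,90)+off,q)
s=manip.read_state();print(s["time_s"])
manip.movel(W(108,0,31)+off,feed=120);manip.dwell(.1)
s=manip.read_state();f0=s["wrist_force"];print(s["time_s"],s["position"]-W(108,0,31)-off,f0)
manip.close_gripper(4)
s=manip.read_state();print(s["time_s"],s["opening"],s["wrist_force"]-f0)
for h in(29,27,26):
    manip.movel(W(108,0,h)+off,feed=40)
    s=manip.read_state();print(s["time_s"],s["opening"],s["wrist_force"]-f0,s["position"][2]-164-23)
manip.close_gripper(25)
s=manip.read_state();print(s["time_s"],s["opening"],s["wrist_force"]-f0,s["qpos"])
c=manip.capture("wrist");cv2.imwrite("pics/w3.png",c["color"])
E
```

```text
13.55
14.2917 [0.37961559 0.35245428 0.89368375] [-0.1085582  -0.1193063   0.18084245]
15.3083 25.52726183462948 [-0.51734444 -2.85084157  1.13602899]
15.5583 25.976490870369318 [-1.42554101 -4.48116251  3.59609024] 29.050423401857785
15.8083 25.450364012544384 [-1.46705929 -5.49472682  3.94439722] 27.015188863552197
16.0583 25.91445025023817 [-0.99907611 -4.31472832  4.09270414] 26.13821502862936
16.275 24.95946050959659 [-0.76028736 -5.92238145  3.80815198] [ 0.4972909   0.82845473 -0.9312647   1.7471819   0.78984895  0.98756834
  0.55185026]
```

View pics/w3.png

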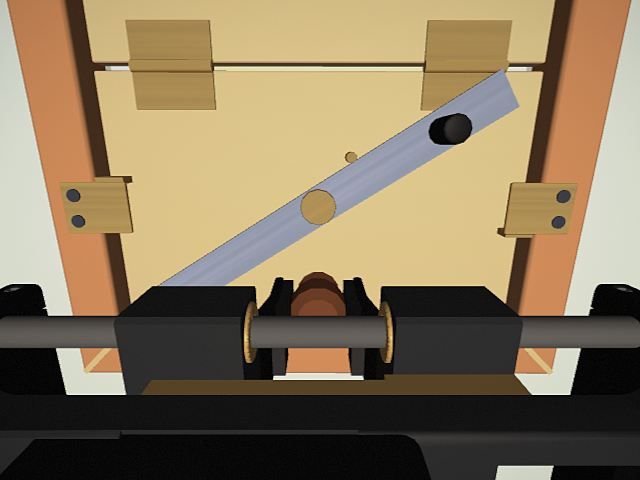

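```bash
cat >> h.py <<'E'
def liftpose(a,f=.5,A0=0.):
    M,q=down(YAW+np.pi/2,-a*f,[-np.sin(YAW),np.cos(YAW),0])
    return W(108*np.cos(a)-20*np.sin(a),0,108*np.sin(a)+20*np.cos(a))-170*M[:,2],q
def ang(s):
    T=tool_T(s);g=(T@[0,0,170,1])[:3]-C;ex=np.array([np.cos(YAW),np.sin(YAW),0])
    return np.arctan2(g[2],g@ex)-np.arctan2(20,108),np.hypot(g[2],g@ex)-np.hypot(20,108)
E
python3 - <<'E'
from h import *
from bench import manip
for a in np.arange(.05,.31,.05):
    manip.move_pose(*liftpose(a))
    s=manip.read_state();print(round(s["time_s"],2),round(a,2),np.round(ang(s),3),s["opening"].round(2),s["wrist_force"].round(1),np.abs(s["joint_vel"]).max().round(2))
    if np.linalg.norm(s["wrist_force"])>25: break
cv2.imwrite("pics/s4.png",manip.capture("scene")["color"])
E
```

```text
Traceback (most recent call last):
AttributeError: 'float' object has no attribute 'round'
```

```bash

python3 - <<'E'
from h import *
from bench import manip
for a in np.arange(.1,.31,.05):
    manip.move_pose(*liftpose(a))
    s=manip.read_state();print(round(s["time_s"],2),round(a,2),np.round(ang(s),3),round(s["opening"],2),np.round(s["wrist_force"],1))
    if np.linalg.norm(s["wrist_force"])>25: break
c=manip.capture("scene")["color"];cv2.imwrite("pics/s4.png",cv2.resize(c[130:330,200:460],None,fx=3,fy=3))
E
```

```text
16.82 0.1 [0.099 0.686] 24.79 [ 1.9 -4.9 -2.1]
17.07 0.15 [0.15  0.609] 24.59 [ 1.7 -5.1 -1.9]
17.32 0.2 [0.202 0.624] 25.18 [ 3.6 -6.4 -1.8]
17.57 0.25 [0.253 0.551] 24.93 [ 2.  -5.9 -1.4]
17.82 0.3 [0.304 0.536] 24.79 [ 2.6 -6.2 -1.3]
```

View pics/s4.png

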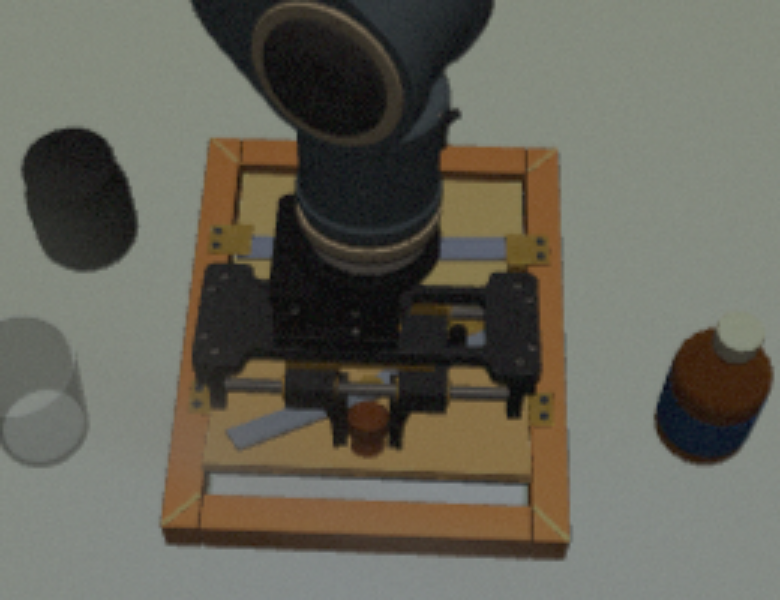

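The half is rising with the knob: its far edge is at about crop y 470, with an open gap behind it. I'll keep raising it.

```bash

python3 - <<'E'
from h import *
from bench import manip
for a in list(np.arange(.35,.76,.05))+[.785]:
    manip.move_pose(*liftpose(a))
    s=manip.read_state();print(round(s["time_s"],2),round(a,2),np.round(ang(s),3),round(s["opening"],2),np.round(s["wrist_force"],1))
    if np.linalg.norm(s["wrist_force"])>25: break
manip.dwell(.3)
s=manip.read_state();print(np.round(ang(s),3))
c=manip.capture("scene")["color"];cv2.imwrite("pics/s5full.png",c);cv2.imwrite("pics/s5.png",cv2.resize(c[130:330,200:460],None,fx=3,fy=3))
c=manip.capture("top")["color"];cv2.imwrite("pics/t5.png",c)
s=manip.read_state();c=manip.capture("wrist");cv2.imwrite("pics/w5.png",c["color"])
import pickle;pickle.dump((c["K"],tool_T(s)@c["mount"]),open("w5.pkl","wb"))
E
```

```text
18.12 0.35 [0.355 0.497] 25.02 [ 1.9 -6.7 -2.2]
18.38 0.4 [0.405 0.458] 24.86 [ 2.6 -6.3 -1.1]
18.62 0.45 [0.456 0.442] 25.19 [ 1.1 -6.5 -1.1]
18.88 0.5 [0.506 0.429] 25.0 [ 2.2 -5.2 -0.9]
19.12 0.55 [0.556 0.368] 25.15 [ 2.1 -6.5 -0.8]
19.38 0.6 [0.607 0.311] 25.06 [ 2.2 -6.5 -0.5]
19.62 0.65 [0.657 0.321] 24.79 [ 1.7 -5.5 -0.2]
19.88 0.7 [0.707 0.233] 24.88 [ 1.9 -6.1 -0.1]
20.12 0.75 [0.758 0.212] 24.56 [ 0.7 -6.2 -0.7]
20.38 0.79 [0.792 0.18 ] 24.84 [ 1.4 -5.9 -1.1]
[0.79  0.211]
```

View pics/s5.png

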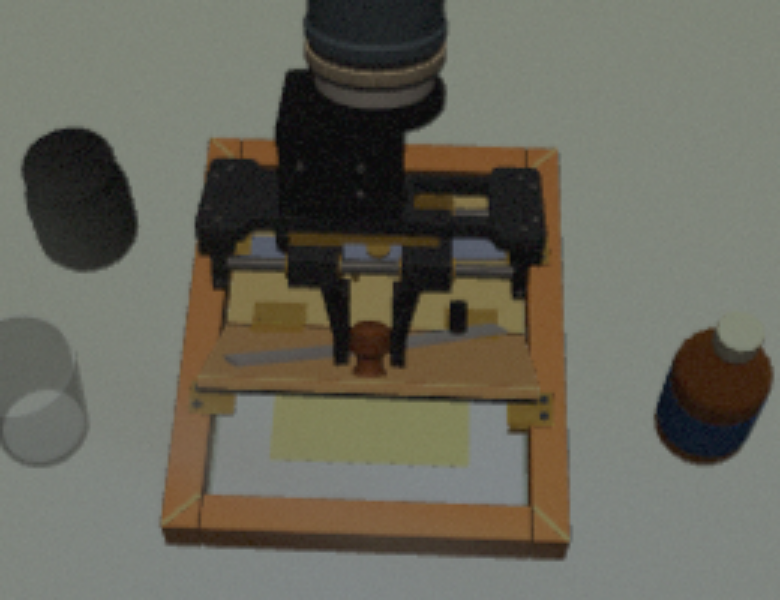

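View pics/w5.png

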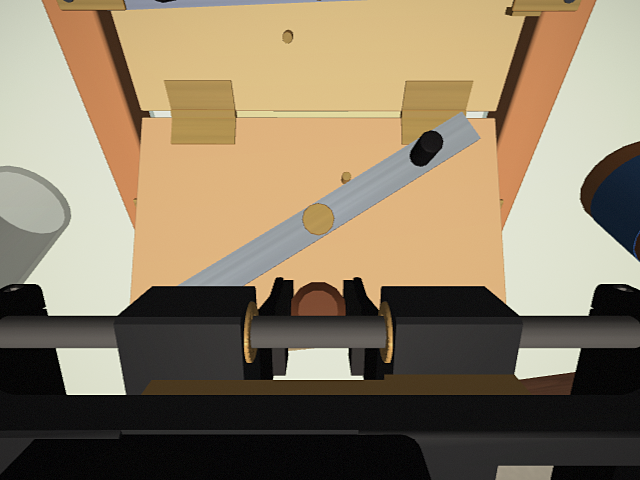

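View pics/t5.png

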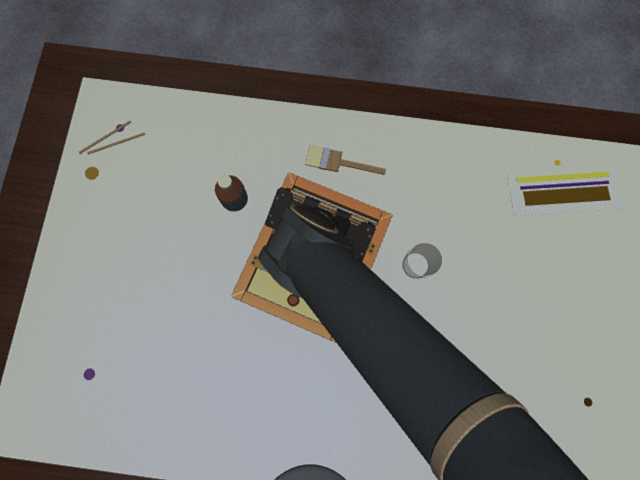

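The far half looks to be at about 45°, with the bar still on its pin. To check the angle independently, I'll cast rays through the raised edge's corners.

```bash
python3 - <<'E'
from h import *
from bench import manip
import pickle
c=cv2.imread("pics/s5full.png")[235:275,255:390];cv2.imwrite("pics/s5e.png",cv2.resize(np.clip(c*2.,0,255).astype(np.uint8),None,fx=5.9,fy=5.9,interpolation=cv2.INTER_CUBIC))
S=manip.capture("scene");K=S["K"];Ti=np.linalg.inv(S["world_from_camera"])
for th in(0,-8):
  for a in(.7,.785,.87):
    for y in(101,0,-101):
        p=Ti@np.r_[W(126*np.cos(a)-th*np.sin(a),y,126*np.sin(a)+th*np.cos(a)),1];u=(K@(p[:3]/p[2]))[:2];print(th,a,y,((u+.4-[255,235])*5.9).round(0))
E
```

```text
0 0.7 101 [738. 176.]
0 0.7 0 [402. 164.]
0 0.7 -101 [ 67. 153.]
0 0.785 101 [740. 142.]
0 0.785 0 [403. 131.]
0 0.785 -101 [ 67. 120.]
0 0.87 101 [741. 107.]
0 0.87 0 [404.  96.]
0 0.87 -101 [67. 85.]
-8 0.7 101 [736. 200.]
-8 0.7 0 [401. 189.]
-8 0.7 -101 [ 68. 178.]
-8 0.785 101 [738. 167.]
-8 0.785 0 [402. 156.]
-8 0.785 -101 [ 67. 145.]
-8 0.87 101 [740. 133.]
-8 0.87 0 [403. 122.]
-8 0.87 -101 [ 67. 111.]
```

View pics/s5e.png

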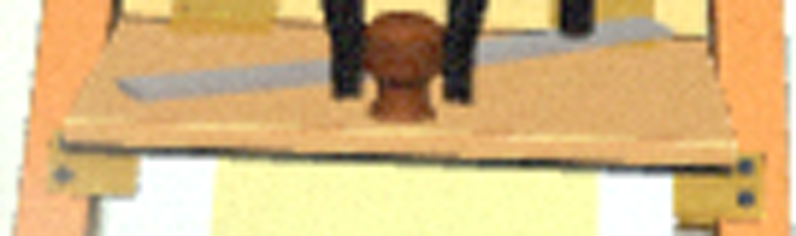

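The raised edge's corners are at about (67,120) and (735,143), which matches the prediction for 0.785 rad. I'll hand the job in.

```bash
python3 - <<'E'
from h import *
from bench import manip
s=manip.read_state();print(s["time_s"],ang(s),s["opening"],s["wrist_force"])
manip.sign_off()
E
```

```text
20.875 (np.float64(0.7899977123790726), np.float64(0.1862123366276478)) 25.035996917343322 [ 1.05256457 -6.12280868  0.27758993]
the job is handed in; nothing more can be done
```

I swung the far bar out to its stop pin, then raised the far half by its knob to 45 degrees. I handed the job in at 20.9 s with the gripper still holding the knob.

- **Bar:** the wrist view showed its edge touching the stop pin, at a measured 0.55 rad against the stated 0.56. It was still there after the lift.
- **Raised half:** the arm's pose gives 0.790 rad. The raised edge in the scene camera matches the prediction for 0.785 rad to within a pixel. The angle rose steadily in small steps and never dropped back.
- **Grip:** the fingers held the knob at a 25 mm opening with a 25 N grip. A steady sideways force of about 6 N stayed on the wrist. I left it, as it is well below the limit.
- **Surroundings:** the bottle, jar, beaker and brush looked unmoved by eye. The arm hid the jar in the last top view, but the scene view showed it in place.
- **Not checked:** I never touched the near half and it looked shut. I did not measure its bar at the end, because the gripper hid most of it.
- **Disagreement:** two-view heights of the knob top ranged from 49.6 to 54.3 mm against the stated 53 mm. An early reading from a poor pixel pick gave 42.6 mm, and I re-picked it.

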